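Hang the lopsided chair-leg template on the rail

ROBOT

A 6-joint arm with a two-finger parallel gripper is mounted at the origin on the work surface. World frame = base frame: x ahead of the robot, y to its left, z up, the work surface at z = 0. Lengths are in m, angles in rad, forces in N, time in s.
With the tool pointing down it reaches from about 0.275 to 1 m from the base axis. Payload 8.4 kg.
Tool frame: the origin (TCP) lies at the very end of the fingers, on their centre line; the grasp point (between the pads) lies 19 mm behind it (hold_point_z is the distance from the TCP to the grasp point, in m); z points along the fingers, y is the line along which they close (so a half turn about z gives the same grasp; the last joint's range is limited). The gripper opens to 85 mm and grips with 20 to 120 N. Pads are 22 mm wide; open, the fingers measure 114 mm over their backs; the gripper's body (76 mm by 85 mm) begins 54 mm behind the grasp point. The pads swing forward as they close: fully open they stand 13 mm farther back than shut.
Start: joints at [1.126, 0.353, 1.633, -0, 1.155, -0.002], TCP at [0.268, 0.565, 0.231] pointing down, gripper open.
Joint ranges: [-2.63, 2.63], [-0.92, 2.1], [0.06, 2.66], [-1.3, 4.44], [0, 2.69], [-3.02, 3.02]. Speed limits (rad/s): [2.22, 2.22, 2.79, 3.14, 3.14, 3.14].

INTERFACE

Orientations are given as a 3x3 rotation matrix whose columns are the frame's x, y, z axes.
In Python, from cell import * gives the robot as it stands.
- The arm moves only by the tool move_arm, never from a script. Its argument "motion" is a list of rows, each a list of 4 numbers: the shift along the tool's x, y, z in mm, then the turn about the tool's z in rad. A call has exactly 10 rows; each row shifts and turns the commanded pose from where the row before left it, along the tool's axes as they then stand; what a row does not reach is not made up. A row lasts 1/12 s, in which the tool goes at most 41.7 mm and 7.16 degrees, less where a joint would pass 70% of its speed; a pose out of reach is approached as far as the arm can. A call is refused whole if a number of a shift passes 41.7 or a number of a turn 0.125, either way. A call with a gripper value outside its range is refused whole. "claw" is the opening, from 0 (shut) to 1 (fully open), set as the call begins (left out, the last holds). The fingers move at their own pace and stop on an object; "newtons" is the grip in N (left out, the last holds). Time passes only in rows, so rows that do not move let the fingers close, or fill a call up. It gives the time, the measured TCP pose, the force, the opening and the grip force at its end, in the units of the state.
- get_obs(): the state, without advancing time (a new reading comes with each control period).
- snapshot(name): name is "side" or "top" or "wrist"; returns the picture (400x640x3 uint8, blue, green, red); there is no depth.
- camera_model(name): a dict with "K" (3x3 intrinsics, pixels), "R" (3x3) and "t" (3): a world point X has camera coordinates R X + t; the wrist camera has in their place "T_tool_cam" (4x4, takes a point from camera to tool coordinates, whose origin is the TCP and whose axes are the flange's). Camera axes: x right, y down, z forward; pixel columns grow to the right and rows downward; lengths in m; the calibration is good to about 2 mm. A picture is of the moment at which its call begins: read the wrist's pose just before it. camera_model takes no time and is no camera call.
- hand_in(): hands the job in; it is judged then, once.
The state is a dict: "time_s": time; "q": joint angles; "joint_velocities": joint speeds; "joint_torque": joint torques, N m; "position": TCP position; "eef_rot": TCP orientation; "ft_force": force on the tool from outside, world axes, zero at the start; "torque": the same for the moment, N m; "opening": finger opening in m; "gripper_force": force on a finger pad.
Only numpy, scipy, OpenCV 4.12 (cv2) and the standard library are available. Lean on these libraries where they do the work, as an engineer would, in place of code of your own. Each camera call takes 0.05 s, during which the arm holds its last target. There are 200 camera calls.

TASK

Take the red curved chair-leg template out of the rack and hang it by its notch over the wooden rail of the dark stand, between the two posts. Its weight lies off to one side, so lower it until the notch rests on the rail and only then let go gently, so that it neither drops nor swings hard, and it is left hanging still. Leave the natural-wood and blue templates standing in their slots.

Things in the scene. Friction and masses are not known exactly. Their poses are not given: they have to be found in the camera images.
- leg_grip (a point): Centre of the grip tab topping the RED template, a board 14 mm thick, about 0.12 kg. Tab 48 x 14 x 36 mm high; x along it, y through its thickness (grasp across y), z up. Below it a notch open downward, 40 mm wide; the apex of its V roof is 36 mm below and 10 mm to -x of this point. Its lip, on the -x side, ends 74 mm below, the foot 214 mm. Weight lies to +x: hung freely it leans 22 deg.
- rail_mid (a point): Top of the rail at mid-length, on the dark wooden stand: a fixed level dowel of pale wood, 20 mm diameter, its top 225 mm above the table. It runs along this point's y axis, 224 mm clear between two posts that rise 10 mm above it; +x points level across it, towards the rack, z up. To hang, bring the template in across the rail, lip first and above the rail, foot passing below it, then lower.
- slat_grip (a point): Bystander: centre of the grip tab of the natural pale wood template with a straight body, its head (tab, notch) like the red one's. All three templates stand upright in a rack of three slots 85 mm apart, in any order. A slot is 40 mm deep, 18 mm wide, its floor 12 mm above the table: lift at least 45 mm straight up to clear it.
- bracket_grip (a point): Bystander: centre of the grip tab of the BLUE bracket template with a slanted brace, its head (tab, notch) like the red one's. It stands in another slot and must stay there. All three are 232 mm tall: once lifted, draw the red one out in its own plane, lip first (the open side, towards the stand), 100 mm or so to clear its neighbours.
Things that resemble listed ones, but are neither listed nor needed, are in the scene too. What is meant by the part that bears leg_grip is not green or turquoise, and is the smaller of those in its own colour.

How it is judged:
By the outcome, as a careful person would: the job done as asked, in the order asked, and still so for the second after the job is handed in, with the robot touching nothing.
It also fails if it takes over 48 s, if anything falls off the work surface, if the arm or the gripper's body presses on something with over 40 N, if the wrist force passes 120 N, or if a joint passes its speed limit or range.

## Working session

There is one attempt and no reset: what is moved stays moved. The work goes in short steps, Python scripts to look and compute and a tool call to move; the robot and the scene stay as the last step left them, time stands still between calls to the robot, and variables do not carry over. Pictures are saved under pics/ and viewed, at most 10 in all, crops included, and the job is handed in when it is done.

Besides the shell and the picture viewer there is one more tool, called after "Call:" as a command line: name --pt "numbers of a row" for each row, then --argument value for the rest. move_arm: Moves the arm, as the interface text tells. Its arguments: {"type":"object","properties":{"motion":{"type":"array","items":{"type":"array","items":{"type":"number"}}},"claw":{"type":"number"},"newtons":{"type":"number"}},"required":["motion"]}

```bash
mkdir -p pics; python3 - <<'E'
from cell import *
import cv2,numpy as np
for n in("side","top"):
    cv2.imwrite(f"pics/{n}0.png",snapshot(n)); m=camera_model(n); print(n,m["K"].round(1).tolist(),m["R"].round(3).tolist(),m["t"].round(3).tolist())
o=get_obs();print(o["position"],o["eef_rot"].round(3) if hasattr(o["eef_rot"],'round') else o["eef_rot"])
E
```

```text
side [[412.8, 0.0, 322.9], [0.0, 412.8, 205.9], [0.0, 0.0, 1.0]] [[0.828, -0.56, 0.008], [-0.32, -0.485, -0.814], [0.46, 0.672, -0.581]] [-0.481, 0.212, 0.876]
top [[376.2, 0.0, 323.6], [0.0, 376.2, 204.2], [0.0, 0.0, 1.0]] [[0.005, -1.0, 0.009], [-0.996, -0.005, -0.09], [0.09, -0.009, -0.996]] [-0.133, 0.513, 1.186]
[0.26760787 0.56433758 0.23063184] [[-0.904  0.428 -0.001]
 [ 0.428  0.904 -0.001]
 [-0.    -0.001 -1.   ]]
```

View pics/side0.png

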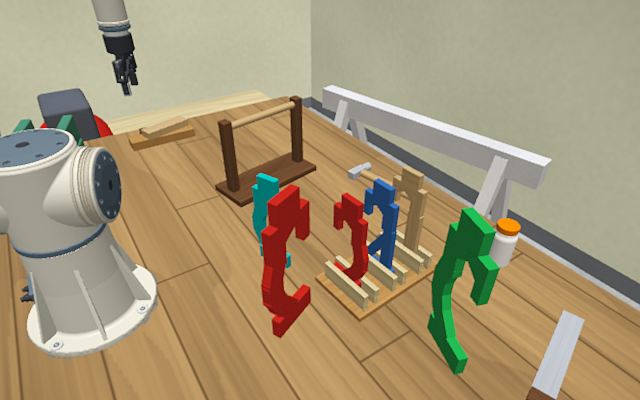

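View pics/top0.png

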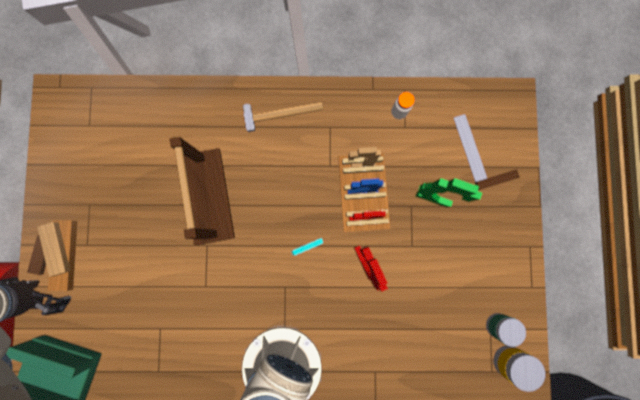

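Two red candidates: the large free-standing one (side 285,260; top 371,268), and the one in the rack's slot (side 350,240; top 367,215). The smaller one standing in the rack fits leg_grip. The green and turquoise ones are excluded. I'll confirm this with a crop.

```bash
python3 - <<'E'
import cv2,numpy as np
s=cv2.imread("pics/side0.png");t=cv2.imread("pics/top0.png")
a=cv2.resize(s[170:300,310:440],(400,400),interpolation=cv2.INTER_CUBIC)
b=cv2.resize(t[145:235,330:400],(400,514),interpolation=cv2.INTER_CUBIC)[:400+114]
c=np.zeros((514,800,3),np.uint8);c[:400,:400]=a;c[:,400:]=b
cv2.imwrite("pics/crop1.png",c)
E
```

```text
(no output)
```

View pics/crop1.png

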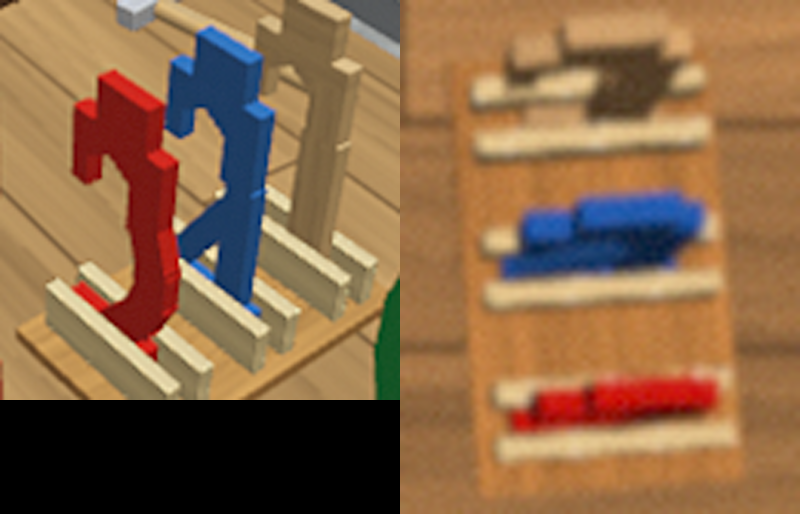

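The crop confirms it: the red template in the front slot is the small one. Its lip points left (world +y, toward the stand), and the tab in the top view is at about (373.4, 214.5).

```bash
cat > h.py <<'E'
from cell import *
import numpy as np
def ray(n,uv,z):
    m=camera_model(n);K,R,t=map(np.array,(m["K"],m["R"],m["t"]));c=-R.T@t
    d=R.T@np.linalg.inv(K)@[*uv,1];return c+d*(z-c[2])/d[2]
def pix(n,X):
    m=camera_model(n);p=np.array(m["K"])@(np.array(m["R"])@X+m["t"]);return p[:2]/p[2]
def go(target,ang=None):
    "mm shift in tool axes, and turn for tool y at world angle ang"
    o=get_obs();R=np.array(o["eef_rot"]);print("mm",(R.T@(np.array(target)-o["position"])*1e3).round(1))
    if ang is not None:
        a=np.arctan2(R[1,1],R[0,1]);print("turn",round(float((a-ang+np.pi/2)%np.pi-np.pi/2),3))
E
python3 - <<'E'
from h import *
import cv2
P=lambda u,v,z:ray("top",(330+(u-400)/5.714,145+v/5.714),z)
g=P(648,397,.244);print("grip",g,pix("side",g))
for u,v in((593,408),(703,389)):print(P(u,v,.244))
for q in((497,455),(738,437)):print("slot",P(*q,.052))
t=cv2.imread("pics/top0.png");
h=cv2.cvtColor(t,cv2.COLOR_BGR2HSV)
# rail: pale bright pixels by rows
for v in range(140,246,6):
    r=h[v,165:205];i=[165+k for k in range(40) if r[k][2]>150 and r[k][1]<150];print(v,i[:1],i[-1:],end="; ")
go([g[0],g[1],.32],0.075)
E
```

```text
grip [ 0.46754468 -0.25983065  0.244     ] [351.49022505 200.26032243]
[ 0.46235444 -0.23451745  0.244     ]
[ 0.47136043 -0.28516576  0.244     ]
slot [ 0.44744857 -0.20405553  0.052     ]
slot [ 0.45797045 -0.33625584  0.052     ]
140 [165] [204]; 146 [165] [204]; 152 [165] [181]; 158 [166] [182]; 164 [165] [183]; 170 [167] [184]; 176 [165] [185]; 182 [165] [186]; 188 [165] [187]; 194 [165] [188]; 200 [169] [189]; 206 [183] [190]; 212 [165] [191]; 218 [165] [192]; 224 [165] [193]; 230 [165] [182]; 236 [165] [183]; 242 [165] [191]; mm [-533.8 -659.2  -88.5]
turn 1.053
```

Call:
move_arm --pt "0 0 -30 0.105" --pt "0 0 -30 0.105" --pt "0 0 -30 0.105" --pt "0 0 0 0.105" --pt "0 0 0 0.105" --pt "0 0 0 0.105" --pt "0 0 0 0.105" --pt "0 0 0 0.105" --pt "0 0 0 0.105" --pt "0 0 0 0.105" --claw 0.7

```text
time_s: 0.93
position: [0.2677, 0.5645, 0.3208]
eef_rot: [[-0.073, 0.997, -0.0], [0.997, 0.073, -0.001], [-0.001, -0.0, -1.0]]
ft_force: [-0.5, -0.8, -0.3]
opening: 0.0592
gripper_force: 0.0
```

```bash
python3 -c "
from h import *
print(get_obs()['eef_rot']);go([.4675,-.260,.32],.078)"
```

```text
[[-7.26874100e-02  9.97354705e-01 -3.64470092e-04]
 [ 9.97354438e-01  7.26870818e-02 -8.44789343e-04]
 [-8.16062358e-04 -4.24911413e-04 -9.99999577e-01]]
mm [-836.8  139.3    1.4]
turn -0.005
```

Call:
move_arm --pt "-40 6.8 0 0" --pt "-40 6.8 0 0" --pt "-40 6.8 0 0" --pt "-40 6.8 0 0" --pt "-40 6.8 0 0" --pt "-40 6.8 0 0" --pt "-40 6.8 0 0" --pt "-40 6.8 0 0" --pt "-40 6.8 0 0" --pt "-40 6.8 0 0"

```text
time_s: 1.77
position: [0.3665, 0.1694, 0.3212]
eef_rot: [[-0.079, 0.997, 0.0], [0.997, 0.079, -0.0], [-0.0, 0.0, -1.0]]
ft_force: [1.5, -0.5, 0.3]
opening: 0.0596
gripper_force: 0.0
```

Call:
move_arm --pt "-40 6.8 0 0" --pt "-40 6.8 0 0" --pt "-40 6.8 0 0" --pt "-40 6.8 0 0" --pt "-40 6.8 0 0" --pt "-40 6.8 0 0" --pt "-40 6.8 0 0" --pt "-40 6.8 0 0" --pt "-20 6.8 0 0" --pt "0 0 0 0"

```text
time_s: 2.6
position: [0.4552, -0.1668, 0.3209]
eef_rot: [[-0.074, 0.997, -0.0], [0.997, 0.074, -0.001], [-0.001, -0.0, -1.0]]
ft_force: [-0.8, 0.8, -0.1]
opening: 0.0598
gripper_force: 0.0
```

```bash
python3 - <<'E'
from h import *
import cv2
go([.4675,-.260,.32],.078)
cv2.imwrite("pics/w1.png",snapshot("wrist"))
E
```

```text
mm [-93.9   5.4   1. ]
turn -0.003
```

View pics/w1.png

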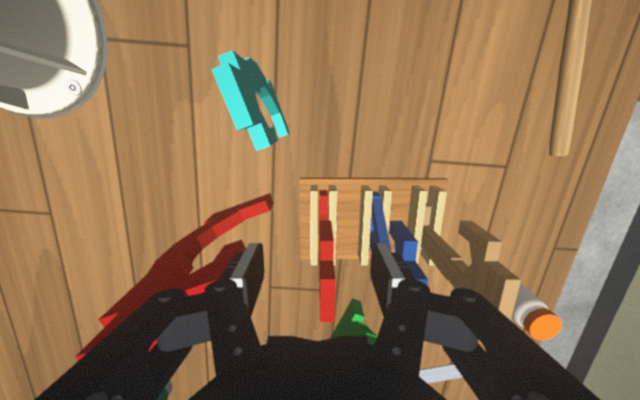

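```bash
python3 - <<'E'
from h import *
import cv2
o=get_obs();R=np.array(o["eef_rot"]);T=np.eye(4);T[:3,:3]=R;T[:3,3]=o["position"]
m=camera_model("wrist");A=T@np.array(m["T_tool_cam"]);K=np.array(m["K"])
def wr(uv,z):
    d=A[:3,:3]@np.linalg.inv(K)@[*uv,1];c=A[:3,3];return c+d*(z-c[2])/d[2]
im=cv2.imread("pics/w1.png").astype(int)
mask=(im[:,:,2]>90)&(im[:,:,1]<50)&(im[:,:,0]<60)
mask[:,:305]=0;mask[:,350:]=0
for v in range(195,328,5):
    c=np.flatnonzero(mask[v]);print(v,c.min() if len(c) else None,c.max() if len(c) else None, im[v,327].tolist() if 1 else 0,end=' | ')
print()
for v in(265,320):print(wr((327,v),.244).round(4))
# large red extents
b=ray("side",(275,337),0);print("big foot",b)
for z in(.25,.3,.35):print(z,ray("side",(283,186),z).round(3),ray("top",(360,247),z).round(3))
E
```

```text
195 None None [50, 73, 158] | 200 None None [59, 86, 206] | 205 None None [58, 85, 204] | 210 None None [56, 75, 192] | 215 None None [52, 78, 184] | 220 321 321 [45, 65, 144] | 225 321 328 [35, 45, 106] | 230 321 330 [35, 48, 108] | 235 322 331 [34, 48, 108] | 240 324 331 [43, 55, 142] | 245 None None [49, 59, 217] | 250 None None [47, 60, 215] | 255 None None [47, 57, 212] | 260 321 324 [39, 54, 169] | 265 321 332 [33, 41, 106] | 270 320 332 [31, 46, 106] | 275 321 333 [32, 41, 104] | 280 None None [43, 54, 212] | 285 None None [48, 59, 218] | 290 None None [49, 61, 218] | 295 None None [45, 56, 211] | 300 None None [51, 59, 215] | 305 None None [48, 57, 215] | 310 None None [42, 55, 210] | 315 None None [53, 60, 219] | 320 None None [48, 57, 213] | 325 None None [76, 117, 153] | 
[ 0.4674 -0.2163  0.244 ]
[ 0.4724 -0.2759  0.244 ]
big foot [ 0.27714264 -0.28031891  0.        ]
0.25 [ 0.38  -0.154  0.25 ] [ 0.383 -0.224  0.25 ]
0.3 [ 0.344 -0.224  0.3  ] [ 0.384 -0.218  0.3  ]
0.35 [ 0.307 -0.293  0.35 ] [ 0.385 -0.213  0.35 ]
```

The red tab's top face spans rows 278–321 at column 327. That puts the grip at about (0.469, −0.2565), 4 mm from the top-view estimate.

```bash
python3 - <<'E'
from h import *
go([.469,-.2565,.207],.078)
for q in((177.5,152),(189,224)):print(ray("top",q,.217).round(4))
for q in((225,124),(295,101)):print("side",ray("side",q,.217).round(4))
E
```

```text
mm [-92.6   7.9 113.7]
turn -0.003
[0.6369 0.2695 0.217 ]
[0.4411 0.2311 0.217 ]
side [0.4266 0.2452 0.217 ]
side [0.6697 0.2852 0.217 ]
```

Call:
move_arm --pt "-31 2.6 0 0" --pt "-31 2.6 0 0" --pt "-30.6 2.7 0 0" --pt "0 0 0 0" --pt "0 0 20 0" --pt "0 0 20 0" --pt "0 0 20 0" --pt "0 0 20 0" --pt "0 0 20 0" --pt "0 0 13.7 0"

```text
time_s: 3.48
position: [0.4684, -0.2527, 0.2057]
eef_rot: [[-0.079, 0.997, -0.002], [0.997, 0.079, 0.002], [0.002, -0.002, -1.0]]
ft_force: [-1.0, 0.3, -0.4]
opening: 0.0598
gripper_force: 0.0
```

Call:
move_arm --pt "0 0 0 0" --pt "0 0 0 0" --pt "0 0 0 0" --pt "0 0 0 0" --pt "0 0 0 0" --pt "0 0 0 0" --pt "0 0 0 0" --pt "0 0 0 0" --pt "0 0 0 0" --pt "0 0 0 0" --claw 0 --newtons 50

```text
time_s: 4.32
position: [0.4701, -0.2549, 0.2089]
eef_rot: [[-0.078, 0.997, 0.002], [0.997, 0.078, -0.001], [-0.001, 0.002, -1.0]]
ft_force: [-0.2, 2.2, 6.0]
opening: 0.0135
gripper_force: 49.9
```

Gripped: the opening of 13.5 mm matches the board. Now a straight lift.

Call:
move_arm --pt "0 0 -8 0" --pt "0 0 -10 0" --pt "0 0 -10 0" --pt "0 0 -10 0" --pt "0 0 -12 0" --pt "0 0 -14 0" --pt "0 0 -15 0" --pt "0 0 -15 0" --pt "0 0 -6 0" --pt "0 0 0 0"

```text
time_s: 5.15
position: [0.47, -0.2551, 0.3097]
eef_rot: [[-0.078, 0.997, 0.003], [0.997, 0.078, -0.002], [-0.002, 0.003, -1.0]]
ft_force: [0.2, 0.1, -1.7]
opening: 0.0131
gripper_force: 48.9
```

```bash
python3 - <<'E'
from h import *
import cv2
o=get_obs();print(o["position"],o["ft_force"],o["torque"])
cv2.imwrite("pics/s2.png",cv2.resize(snapshot("side")[80:320,200:460],(780,720))[:600])
print(o["opening"])
E
```

```text
[ 0.47001683 -0.25510873  0.30972696] [ 0.17124236  0.06886637 -1.67942464] [-0.01520949 -0.03654449  0.00378815]
0.013135209159177706
```

View pics/s2.png

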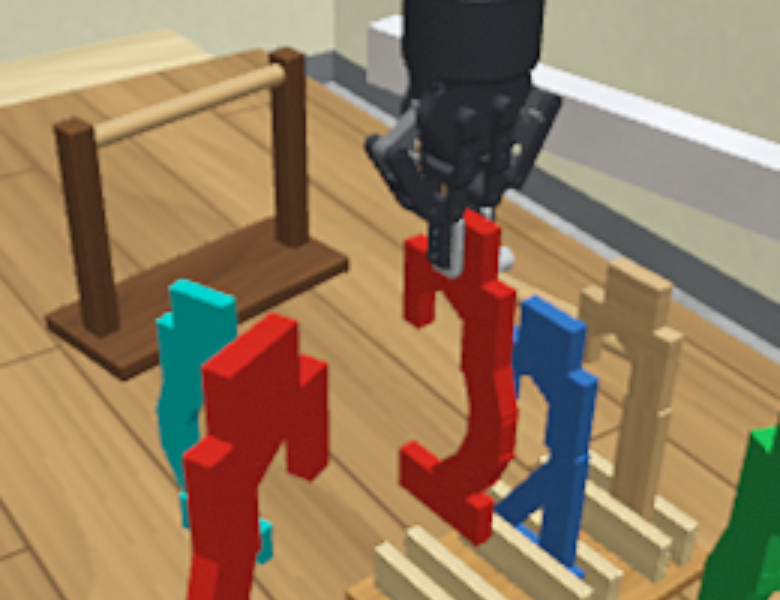

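Red hangs upright in the grip and is clear of the slots; blue and natural-wood are undisturbed. Next I move in front of the rail.

```bash
python3 - <<'E'
from h import *
go([.565,.145,.31],.18)
E
```

```text
mm [391.2 126.3  -1.8]
turn -0.102
```

Call:
move_arm --pt "10 0 0 0" --pt "20 0 0 0" --pt "25 0 0 0" --pt "25 0 0 0" --pt "25 0 0 0" --pt "25 0 0 0" --pt "27 8 0 0" --pt "27 12 0 0" --pt "27 14 0 0" --pt "27 14 0 0"

```text
time_s: 6.03
position: [0.4979, -0.0117, 0.3067]
eef_rot: [[-0.078, 0.997, -0.002], [0.997, 0.078, 0.0], [0.0, -0.002, -1.0]]
ft_force: [0.5, -0.1, -1.2]
opening: 0.0135
gripper_force: 48.9
```

Call:
move_arm --pt "27 14 0 0" --pt "27 14 0 0" --pt "26 14 0 0" --pt "25 14 0 0" --pt "20 12 0 0" --pt "15 7 0 0" --pt "8 3 0 -0.03" --pt "5 0 0 -0.04" --pt "0 0 0 -0.032" --pt "0 0 0 0"

```text
time_s: 6.87
position: [0.5635, 0.1448, 0.307]
eef_rot: [[-0.182, 0.983, -0.001], [0.983, 0.182, -0.001], [-0.0, -0.002, -1.0]]
ft_force: [-0.9, 0.1, -1.8]
opening: 0.0138
gripper_force: 49.0
```

```bash
python3 - <<'E'
from h import *
import cv2
o=get_obs();print(o["position"],o["eef_rot"])
cv2.imwrite("pics/w3.png",snapshot("wrist"))
E
```

```text
[0.5635373  0.14478445 0.30696959] [[-1.82039738e-01  9.83290148e-01 -1.42071005e-03]
 [ 9.83291108e-01  1.82039004e-01 -6.30816906e-04]
 [-3.61651405e-04 -1.51180531e-03 -9.99998792e-01]]
```

View pics/w3.png

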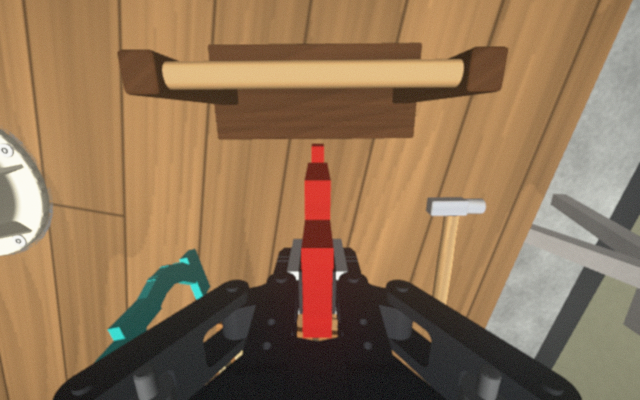

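The wrist view shows the rail level from (163,74) to (463,72) between the posts, with the template centred at column 318. The tab top spans rows 247–338.

```bash
python3 - <<'E'
from h import *
o=get_obs();T=np.eye(4);T[:3,:3]=o["eef_rot"];T[:3,3]=o["position"]
m=camera_model("wrist");A=T@np.array(m["T_tool_cam"]);K=np.array(m["K"])
def wr(uv,z):
    d=A[:3,:3]@np.linalg.inv(K)@[*uv,1];c=A[:3,3];return c+d*(z-c[2])/d[2]
L=lambda X:((T[:3,:3].T@(X-T[:3,3]))*1e3).round(1)
print("cam",L(A[:3,3]))
for n,uv in(("rl",(163,74)),("rr",(463,72)),("top edge",(313,60)),("bot edge",(313,88))):print(n,L(wr(uv,.215)),wr(uv,.215).round(4))
for v in(247,338):print("tab",L(wr((317,v),T[2,3]+.037)))
E
```

```text
cam [  76.3    0.2 -142.5]
rl [ 107.1 -119.7   92.2] [0.4266 0.2283 0.215 ]
rr [108.1 114.2  92. ] [0.6564 0.2714 0.215 ]
top edge [116.8  -2.6  92.1] [0.5401 0.2589 0.215 ]
bot edge [96.7 -2.7 92.1] [0.5436 0.2392 0.215 ]
tab [ 23.    0.3 -37. ]
tab [-24.8   0.2 -37. ]
```

Call:
move_arm --pt "6 -0.5 0 0" --pt "12 -0.5 0 0" --pt "14 -0.5 0 0" --pt "15 -0.5 0 0" --pt "15 -0.5 0 0" --pt "14 0 0 0" --pt "12 0 0 0" --pt "7 0 0 0" --pt "2 0 0 0" --pt "0 0 0 0"

```text
time_s: 7.75
position: [0.5444, 0.2405, 0.3075]
eef_rot: [[-0.18, 0.984, -0.0], [0.984, 0.18, -0.0], [-0.0, -0.0, -1.0]]
ft_force: [0.1, -0.4, -1.1]
opening: 0.0133
gripper_force: 49.0
```

Call:
move_arm --pt "0 0 3 0" --pt "0 0 6 0" --pt "0 0 7 0" --pt "0 0 7 0" --pt "0 0 7 0" --pt "0 0 7 0" --pt "0 0 7 0" --pt "0 0 5 0" --pt "0 0 3 0" --pt "0 0 0 0"

```text
time_s: 8.58
position: [0.5442, 0.2398, 0.2547]
eef_rot: [[-0.179, 0.984, -0.001], [0.984, 0.179, -0.0], [-0.0, -0.001, -1.0]]
ft_force: [-0.1, -0.1, -1.7]
opening: 0.0135
gripper_force: 48.9
```

```bash
python3 - <<'E'
from h import *
import cv2
o=get_obs();print(o["position"],o["ft_force"])
w=snapshot("side")[40:240,170:370];cv2.imwrite("pics/s4.png",cv2.resize(w,(600,600),interpolation=cv2.INTER_CUBIC))
E
```

```text
[0.54421295 0.23981535 0.25471756] [-0.10326909 -0.12818707 -1.68691198]
```

View pics/s4.png

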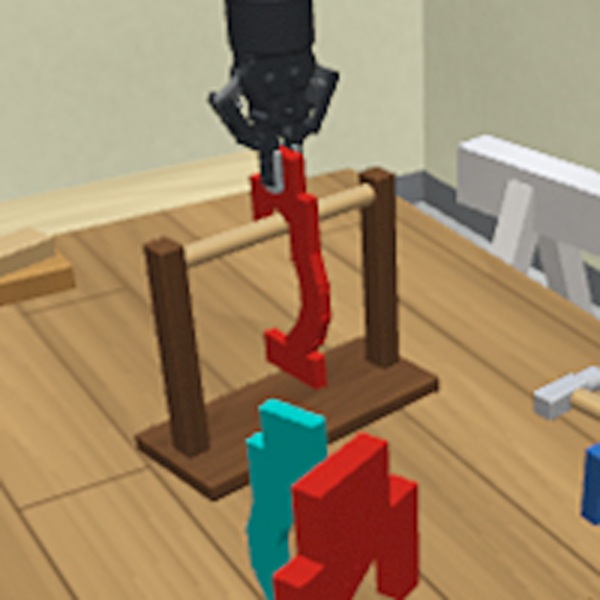

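The red template is over the rail: the notch straddles it, the lip is on the far side, and the foot is clear of the base. I'll lower slowly until contact.

Call:
move_arm --pt "0 0 2 0" --pt "0 0 2 0" --pt "0 0 2 0" --pt "0 0 1 0" --pt "0 0 1 0" --pt "0 0 0.5 0" --pt "0 0 0.5 0" --pt "0 0 0 0" --pt "0 0 0 0" --pt "0 0 0 0"

```text
time_s: 9.47
position: [0.5445, 0.24, 0.2467]
eef_rot: [[-0.179, 0.984, 0.0], [0.984, 0.179, 0.0], [0.0, 0.0, -1.0]]
ft_force: [-0.8, 0.3, 0.2]
opening: 0.0135
gripper_force: 49.3
```

Call:
move_arm --pt "0 0 0.5 0" --pt "0 0 0.5 0" --pt "0 0 0.5 0" --pt "0 0 0.5 0" --pt "0 0 0 0" --pt "0 0 0 0" --pt "0 0 0 0" --pt "0 0 0 0" --pt "0 0 0 0" --pt "0 0 0 0"

```text
time_s: 10.3
position: [0.545, 0.2405, 0.2462]
eef_rot: [[-0.179, 0.984, 0.002], [0.984, 0.179, 0.001], [0.001, 0.002, -1.0]]
ft_force: [-3.4, 0.0, 10.3]
opening: 0.0135
gripper_force: 50.9
```

Call:
move_arm --pt "0 0 -0.8 0" --pt "0 0 0 0" --pt "0 0 0 0" --pt "-0.9 0 0.2 0" --pt "-0.9 0 0.3 0" --pt "-0.8 0 0.3 0" --pt "-0.8 0 0.3 0" --pt "-0.8 0 0.3 0" --pt "-0.8 0 0.3 0" --pt "0 0 0 0" --newtons 20

```text
time_s: 11.13
position: [0.5457, 0.2369, 0.2449]
eef_rot: [[-0.179, 0.984, 0.001], [0.984, 0.179, 0.004], [0.004, 0.002, -1.0]]
ft_force: [-2.7, 6.7, 8.6]
opening: 0.0135
gripper_force: 50.9
```

```bash
python3 - <<'E'
from h import *
import cv2
o=get_obs();print(o["position"],o["ft_force"],o["torque"])
w=snapshot("side")[80:180,220:320];cv2.imwrite("pics/s5.png",cv2.resize(w,(600,600),interpolation=cv2.INTER_CUBIC))
E
```

```text
[0.54572744 0.23690362 0.24489166] [-2.67687743  6.72695618  8.57493026] [1.55649439 0.68938407 0.06358236]
```

View pics/s5.png

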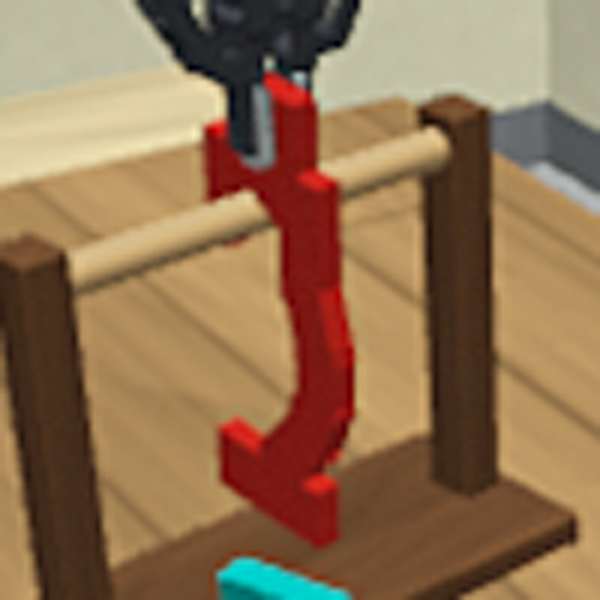

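The grip hasn't eased and the board isn't pivoting (6.7 N sideways), so I'll move back and soften the grip with the notch lightly on the rail.

Call:
move_arm --pt "1 0 -0.3 0" --pt "1 0 -0.3 0" --pt "1 0 -0.3 0" --pt "1 0 -0.3 0" --pt "1 0 -0.3 0" --pt "0 0 -0.2 0" --pt "0 0 0 0" --pt "0 0 0 0" --pt "0 0 0 0" --pt "0 0 0 0" --claw 0 --newtons 20

```text
time_s: 12.02
position: [0.5447, 0.239, 0.2451]
eef_rot: [[-0.179, 0.984, -0.0], [0.984, 0.179, -0.002], [-0.002, -0.0, -1.0]]
ft_force: [1.1, -4.2, 0.4]
opening: 0.0131
gripper_force: 49.9
```

Call:
move_arm --pt "-1 0 0.2 0" --pt "-1 0 0.2 0" --pt "0 0 0 0" --pt "0 0 0 0" --pt "0 0 0 0" --pt "0 0 0 0" --pt "0 0 0 0" --pt "0 0 0 0" --pt "0 0 0 0" --pt "0 0 0 0" --claw 0.14 --newtons 20

```text
time_s: 12.85
position: [0.5448, 0.238, 0.2449]
eef_rot: [[-0.179, 0.984, -0.0], [0.984, 0.179, -0.0], [-0.0, -0.0, -1.0]]
ft_force: [-0.4, 0.8, -1.1]
opening: 0.0134
gripper_force: 49.5
```

Call:
move_arm --pt "0 0 0.3 0" --pt "0 0 0.3 0" --pt "0 0 0.2 0" --pt "0 0 0 0" --pt "0 0 0 0" --pt "0 0 0 0" --pt "0 0 0 0" --pt "0 0 0 0" --pt "0 0 0 0" --pt "0 0 0 0" --claw 0.155

```text
time_s: 13.68
position: [0.5449, 0.238, 0.2446]
eef_rot: [[-0.179, 0.984, 0.0], [0.984, 0.179, 0.0], [0.0, 0.0, -1.0]]
ft_force: [-2.0, -1.0, 5.1]
opening: 0.0136
gripper_force: 47.9
```

Contact at 5 N with little side load, so it is resting. I'll ease the fingers open in small steps.

Call:
move_arm --pt "0 0 -0.2 0" --pt "0 0 0 0" --pt "0 0 0 0" --pt "0 0 0 0" --pt "0 0 0 0" --pt "0 0 0 0" --pt "0 0 0 0" --pt "0 0 0 0" --pt "0 0 0 0" --pt "0 0 0 0" --claw 0.165

```text
time_s: 14.52
position: [0.5449, 0.238, 0.2444]
eef_rot: [[-0.179, 0.984, 0.0], [0.984, 0.179, 0.0], [0.0, 0.0, -1.0]]
ft_force: [0.2, -1.3, 0.6]
opening: 0.0142
gripper_force: 0.1
```

Call:
move_arm --pt "0 0 0 0" --pt "0 0 0 0" --pt "0 0 0 0" --pt "0 0 0 0" --pt "0 0 0 0" --pt "0 0 0 0" --pt "0 0 0 0" --pt "0 0 0 0" --pt "0 0 0 0" --pt "0 0 0 0" --claw 0.175

```text
time_s: 15.35
position: [0.5449, 0.238, 0.2444]
eef_rot: [[-0.179, 0.984, 0.0], [0.984, 0.179, 0.0], [0.0, 0.0, -1.0]]
ft_force: [0.7, 0.6, 0.0]
opening: 0.0151
gripper_force: 0.0
```

Call:
move_arm --pt "0 0 0 0" --pt "0 0 0 0" --pt "0 0 0 0" --pt "0 0 0 0" --pt "0 0 0 0" --pt "0 0 0 0" --pt "0 0 0 0" --pt "0 0 0 0" --pt "0 0 0 0" --pt "0 0 0 0" --claw 0.2

```text
time_s: 16.18
position: [0.5449, 0.238, 0.2444]
eef_rot: [[-0.179, 0.984, 0.0], [0.984, 0.179, 0.0], [0.0, 0.0, -1.0]]
ft_force: [1.1, -0.3, -0.0]
opening: 0.0171
gripper_force: 0.0
```

```bash
python3 - <<'E'
from h import *
import cv2
w=snapshot("side")[80:180,220:320];cv2.imwrite("pics/s6.png",cv2.resize(w,(600,600),interpolation=cv2.INTER_CUBIC))
print(get_obs()["ft_force"])
E
```

```text
[ 0.29343867  0.11453217 -0.18730216]
```

View pics/s6.png

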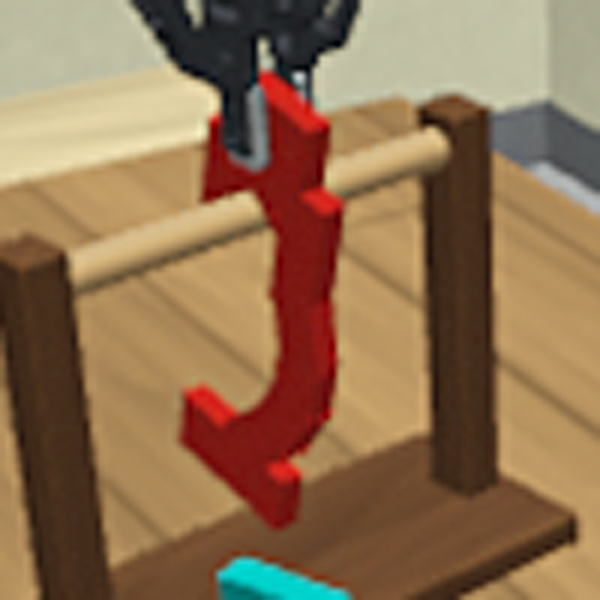

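It hangs on the rail, leaning freely with no load on the gripper. I'll open wider, wait and retreat upward.

Call:
move_arm --pt "0 0 0 0" --pt "0 0 0 0" --pt "0 0 0 0" --pt "0 0 0 0" --pt "0 0 0 0" --pt "0 0 0 0" --pt "0 0 0 0" --pt "0 0 0 0" --pt "0 0 0 0" --pt "0 0 0 0" --claw 0.5

```text
time_s: 17.07
position: [0.5449, 0.238, 0.2444]
eef_rot: [[-0.179, 0.984, -0.0], [0.984, 0.179, -0.0], [-0.0, -0.0, -1.0]]
ft_force: [-0.3, -0.1, 0.0]
opening: 0.0428
gripper_force: 0.0
```

Call:
move_arm --pt "0 0 -5 0" --pt "0 0 -10 0" --pt "0 0 -15 0" --pt "0 0 -15 0" --pt "0 0 -15 0" --pt "0 0 -20 0" --pt "0 0 -20 0" --pt "0 0 -20 0" --pt "0 0 -10 0" --pt "0 0 0 0"

```text
time_s: 17.9
position: [0.5459, 0.2384, 0.3777]
eef_rot: [[-0.179, 0.984, 0.005], [0.984, 0.179, 0.002], [0.001, 0.005, -1.0]]
ft_force: [-0.4, 0.0, -0.3]
opening: 0.0426
gripper_force: 0.0
```

Call:
move_arm --pt "0 0 0 0" --pt "0 0 0 0" --pt "0 0 0 0" --pt "0 0 0 0" --pt "0 0 0 0" --pt "0 0 0 0" --pt "0 0 0 0" --pt "0 0 0 0" --pt "0 0 0 0" --pt "0 0 0 0"

```text
time_s: 18.73
position: [0.5449, 0.238, 0.3744]
eef_rot: [[-0.179, 0.984, 0.0], [0.984, 0.179, 0.0], [0.0, 0.0, -1.0]]
ft_force: [0.3, -0.2, -0.6]
opening: 0.0425
gripper_force: 0.0
```

```bash
python3 - <<'E'
from h import *
import cv2
a=snapshot("side").astype(int)
for _ in range(5):b=snapshot("side").astype(int)
print("motion px",(abs(a-b).max(2)[100:200,220:320]>40).sum())
cv2.imwrite("pics/s7.png",b.astype(np.uint8))
E
```

```text
motion px 0
```

View pics/s7.png

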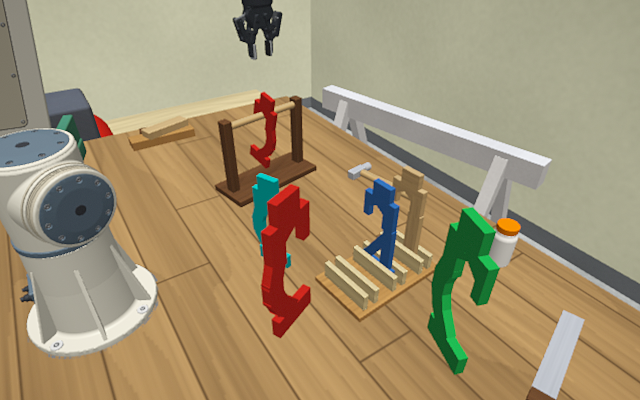

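The red template hangs still on the rail at (264,130), blue and natural-wood stand in their slots, and the gripper is clear.

```bash
python3 -c "
from cell import *
print(hand_in())"
```

```text
the job is handed in; nothing more can be done
None
```

The small red template hangs still by its notch on the rail, between the posts. The natural-wood and blue templates are still in their slots, and the job was handed in at about 19 s with the gripper clear.

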